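# Hang the tool caddy on the tool board's keyhole stud

## Robot

A 6-joint arm with a two-finger parallel gripper is mounted at the origin on the work surface. World frame = base frame: x ahead of the robot, y to its left, z up, the work surface at z = 0. Lengths are in mm, angles in rad, forces in N, time in s.
With the tool pointing down it reaches from about 400 to 925 mm from the base axis. Payload 12.5 kg.
Tool frame: the origin (TCP) lies midway between the tips of the shut fingers; the grasp point (between the pads) lies 19 mm behind it (env.pinch_z is the z of the grasp point in the tool frame, in mm); z points along the fingers, y is the line along which they close (so a half turn about z gives the same grasp; the last joint's range is limited). The gripper opens to 95 mm and grips with 3 to 60 N. Pads are 20 mm wide; open, the fingers measure 119 mm over their backs; the gripper's body (75 mm by 180 mm) begins 59 mm behind the grasp point.
Start: joints at [-1.223, 0.491, 1.559, -0, 1.092, -0.106], TCP at [274.014, -561.75, 214.661] pointing down, gripper open.
Joint ranges: [-3.1, 3.1], [-0.84, 2.19], [0.05, 2.79], [-1.13, 4.28], [0.06, 2.93], [-2.69, 2.69]. Speed limits (rad/s): [2.22, 2.22, 2.79, 3.14, 3.14, 3.14].

## Interface

Orientations are given as [roll, pitch, yaw] about the fixed x, y, z axes, in that order (R = Rz(yaw) Ry(pitch) Rx(roll)).
In Python, from cell import env, eyes gives the robot as it stands.
- The arm moves only by the shell command python3 -m inch 'ROWS'. ROWS is JSON, a list of rows, each a list of 3 entries, a list of its own where there are three numbers: the shift along the tool's x, y, z in units of 60 mm (1.0 is 60 mm), then the turn about the tool's z in units of 5 degrees (1.0 is 5 degrees), then the closure, from -1 (fully open) to 1 (shut). In form: [[[tx, ty, tz], turn, claw], ...]. A call has exactly 10 rows; each row shifts and turns the commanded pose from where the row before left it, along the tool's axes as they then stand; what a row does not reach is not made up. A row lasts 1/8 s, in which the tool goes at most 62.5 mm and 10.7 degrees, less where a joint would pass 70% of its speed; a pose out of reach is approached as far as the arm can. A call is refused whole if a number of a shift passes 1 or a number of a turn 1, either way. A call with a gripper value outside its range is refused whole. The fingers move at their own pace and stop on an object; the grip force is fixed at half the most. Time passes only in rows, so rows that do not move let the fingers close, or fill a call up. It gives the time, the measured TCP pose, the force, the opening and the grip force at its end, in the units of the state.
- env.state(): the state, without advancing time (a new reading comes with each control period).
- eyes.read_camera(name): name is "side" or "top" or "wrist"; returns a dict with "pixels" (400x640x3 uint8, red, green, blue), "fx", "fy", "cx", "cy" (pixels), "extrinsics" (4x4, takes a point from world to camera coordinates). Camera axes: x right, y down, z forward; pixel columns grow to the right and rows downward; lengths in mm; the calibration is good to about 2 mm. A picture is of the moment at which its call begins. There is no depth.
- env.job_done(): hands the job in; it is judged then, once.
Trained networks look in a picture, given as the dict that the camera call returned (one of the last four; its "shot" number tells which), for a name from the list of things; names that differ only in an ending like _2 or _b are one class to them, and where a whole thing is asked for, a point or a joint stands for the part that bears it (a point fixed in the world has none). Each returns a list of dicts, best first, with "score" (0 to 1); they miss things now and then, are a little off and sometimes report something else, mostly with a low value. They report only what shows in the picture. A call takes as long as a camera call. They do not tell look-alikes from the thing itself.
- eyes.boxes_of(name, picture): "centre" ([row, column] in pixels, amid what is visible of it).
- eyes.cut_out(name, picture): "mask" (400x640 bool, what is visible of it) and "centre" ([row, column] in pixels, amid what is visible of it).
- eyes.spot_point(name, picture): "centre" ([row, column] in pixels: a listed point, or the origin of a listed thing).
The state is a dict: "t": time; "joints": joint angles; "qvel": joint speeds; "tau": joint torques, N m; "eef_pos": TCP position; "tcp_rot": TCP orientation; "ft_force": force on the tool from outside, world axes, zero at the start; "moment": the same for the moment, N m; "opening": opening from 0.0 (shut) to 1.0 (fully open); "grip_force": force on a finger pad.
Only numpy, scipy, OpenCV 4.12 (cv2) and the standard library are available. Lean on these libraries where they do the work, as an engineer would, in place of code of your own. Each camera call takes 0.05 s, during which the arm holds its last target. There are 200 camera calls.

## Task

Pick up the empty orange tool caddy and hang it on the tool board: pass the keyhole in its back wall over the brass headed stud, then push it down along the slot until it is fully home and locked behind the head, and let go. Work gently by feel - the stud can sit a little to one side of its mark and must not be rammed - and leave the other things on the table where they are.

Things in the scene. Friction and masses are not known exactly. Their poses are not given: they have to be found in the camera images.
- caddy: Orange open-topped painted steel tool caddy standing upright on the table, about 0.3 kg. Outside 60 mm along its x, 56 mm along its y (grip it across this width from above), 80 mm tall. Origin: centre of its underside; z up. Its back wall (4 mm thick) is on its +x side and carries the keyhole; the other walls are 3 to 4 mm thick, the floor 4 mm.
- keyhole (a point): Centre of the keyhole's entry opening, on the outer face of the back wall: 30 mm to +x of the caddy's axis, 30 mm above its underside. The opening is 24 mm wide and high; from 11 mm above its centre it tapers into a slot 11 mm wide that begins 18 mm and ends 28 mm above the centre. Axes as the caddy's: x out of the back wall, z up.
- slot_end (a point): Where the stud's axis lies when the caddy is fully home, on the outer face of the back wall: 24 mm above point keyhole (the caddy slides down 24 mm from entry to home). Axes as the caddy's.
- board: Plywood tool board fixed to the table: 320 mm along its y, 150 mm tall, foot 12 mm high reaching 20 mm out in front. Origin: bottom middle of the front face, at table level; the face looks along -x; z up. A clay tool hangs 135 mm to each side, 8 mm proud. To hang, the caddy's x axis points the same way as the board's.
- track_mark (a point): Middle of the aluminium track on the board's front face, 125 mm above the table, axes as the board's (x into the board, y along the track). The brass stud stands out to -x at this height, up to 14 mm to either side along y: where is not reported, find it by feel or sight. Shank 8 mm thick; head 18 mm across, underside 11.5 mm and outer face 16.5 mm from the board.
- pads_mark (a point): On the board's face 18 mm below track_mark. At this height, 21 mm either side of the stud, are two blue sprung pads 12 mm square, faces 10.5 mm off the board, pressed back up to 5.5 mm at 1.5 N per mm in all. They push the caddy's wall against the head: its weight alone does not slide it home. Rubber stops 14 mm above the stud are 5 mm proud. Over 25 N from the caddy damages stud or board.
- bisque_cup: Bystander: terracotta cup, 68 mm across, 75 mm tall; origin at its underside. Not to be disturbed.
- glaze_jar: Bystander: amber glass jar, 64 mm across, 85 mm tall; origin at its underside. Not to be disturbed.
- bowl: Bystander: white bowl, 150 mm across, 60 mm tall; origin at its underside. Not to be disturbed.
- spatula: Bystander: spatula lying on the table; origin at its underside. Not to be disturbed.
- mug: Bystander: blue mug, 76 mm across, 90 mm tall; origin at its underside. Not to be disturbed.
Mind the look-alikes: they are no part of the job. Of the things shaped like the caddy, the orange one is meant.

How it is judged (in metres and radians):
On the way, in this order (a step that is already met when the one before it is completed fails the run):
1. the stud's head has passed through the caddy's entry opening (back wall behind the head, caddy still high) (x of slot_end in the frame of track_mark above -0.0095 m and y of slot_end in the frame of track_mark between -0.02 and 0.02 m and z of slot_end in the frame of track_mark between 0.016 and 0.032 m), for 0.1 s.
2. the caddy has been slid down until the stud is at the end of the slot (x of slot_end in the frame of track_mark above -0.0095 m and y of slot_end in the frame of track_mark between -0.018 and 0.018 m and z of slot_end in the frame of track_mark between -0.005 and 0.0035 m), for 0.2 s.
At the end, for the whole second after the job is handed in: The caddy hangs at rest on the stud, released: its slot end is at the stud's height (at most 3.5 mm above the mark, 5 mm below), within 18 mm of the mark along the track, the back wall's outer face within 9.5 mm of the board, upright and square to the board within 0.17 rad (all of step 2 and angle between the x axis of caddy and the x axis of board, either way round below 0.17 rad and angle between caddy's own z axis and vertical below 0.17 rad and linear speed of caddy below 0.02 m/s); the robot touches nothing.
It fails at once if the caddy presses on the stud, its carriage or the board with more than 25 N (contact force between caddy and board above 25 N).
It fails at once if the robot itself presses on the board with more than 25 N (contact force between any of the fingers, the arm and board above 25 N).
It fails at once if a bystander is moved by more than 20 mm (distance of any of bisque_cup, glaze_jar, bowl, spatula, mug from where it was at the start of the episode above 0.02 m).
It also fails if it takes over 67 s, if anything falls off the work surface, if the arm or the gripper's body presses on something with over 40 N, if the wrist force passes 120 N, or if a joint passes its speed limit or range.

## Working session

There is one attempt and no reset: what is moved stays moved. The work goes in short steps, Python scripts to look and compute and a shell command to move; the robot and the scene stay as the last step left them, time stands still between calls to the robot, and variables do not carry over. Pictures are saved under pics/ and viewed, at most 10 in all, crops included, and the job is handed in when it is done.

```bash
ls; mkdir -p pics; python3 - <<'E'
from cell import env, eyes
import cv2, numpy as np
s=env.state(); print({k:np.round(v,3) for k,v in s.items()}, env.pinch_z)
for n in ["side","top"]:
    p=eyes.read_camera(n); cv2.imwrite(f"pics/{n}0.png",p["pixels"][:,:,::-1])
    print(n,p["fx"],p["cx"],p["cy"],np.round(p["extrinsics"],3).tolist())
    for k in ["caddy","keyhole","slot_end","board","track_mark","pads_mark"]:
        print(k,[(np.round(d["centre"],1).tolist(),round(d["score"],2)) for d in eyes.spot_point(k,p)][:4])
E
```

```text
pics
{'t': np.float64(0.0), 'joints': array([-1.223,  0.492,  1.559,  0.   ,  1.092, -0.106]), 'qvel': array([ 0.   ,  0.   ,  0.002, -0.001,  0.001,  0.   ]), 'tau': array([-1.0000e-03, -6.1265e+01, -2.5818e+01,  6.9000e-02,  4.8000e-02,
       -0.0000e+00]), 'eef_pos': array([ 273.93 , -561.471,  214.054]), 'tcp_rot': array([-3.14 , -0.   ,  0.454]), 'ft_force': array([-0.176, -0.35 , -0.087]), 'moment': array([ 0.009, -0.006,  0.057]), 'grip_force': np.float64(0.0), 'opening': np.float64(1.0)} -18.8
side 432.1189179978728 323.03276280432345 203.8126189319673 [[-0.988, -0.154, -0.019, 577.078], [-0.07, 0.552, -0.831, 175.402], [0.138, -0.819, -0.556, 865.282], [0.0, 0.0, 0.0, 1.0]]
caddy [([242.8, 306.2], 0.84), ([256.3, 348.7], 0.82), ([254.6, 247.9], 0.67)]
keyhole [([244.4, 259.8], 0.98), ([238.7, 360.9], 0.77), ([235.2, 313.3], 0.57)]
slot_end [([232.0, 359.5], 0.62), ([232.1, 259.7], 0.58), ([311.7, 342.9], 0.56)]
board [([312.3, 340.3], 0.66), ([353.9, 345.0], 0.63)]
track_mark [([305.1, 343.8], 0.64)]
pads_mark [([313.6, 344.5], 0.89), ([236.5, 310.5], 0.15)]
top 501.1111967629712 317.7079231641745 210.75583745582628 [[-0.007, -1.0, 0.019, -88.626], [-0.997, 0.006, -0.073, 593.431], [0.073, -0.02, -0.997, 1173.807], [0.0, 0.0, 0.0, 1.0]]
caddy [([194.3, 312.1], 0.92), ([241.2, 295.0], 0.84), ([148.2, 291.8], 0.71)]
keyhole [([200.0, 300.4], 0.78), ([245.9, 308.2], 0.74), ([154.0, 284.7], 0.6)]
slot_end [([195.4, 300.5], 0.95), ([150.9, 287.3], 0.77), ([245.3, 307.9], 0.67)]
board [([242.4, 185.5], 0.65)]
track_mark [([244.1, 171.0], 0.94)]
pads_mark [([242.3, 167.2], 0.8), ([245.8, 185.6], 0.42), ([241.7, 171.7], 0.23)]
```

View pics/side0.png

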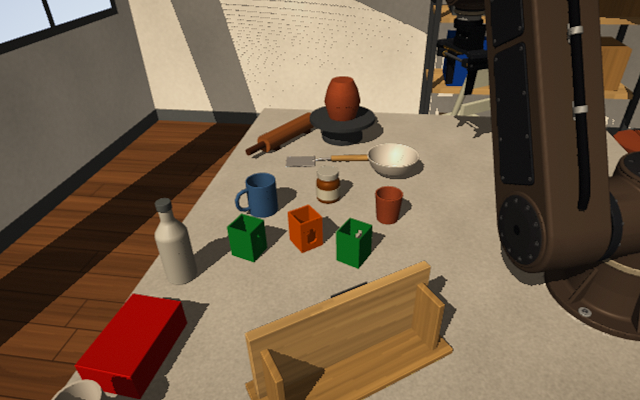

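View pics/top0.png

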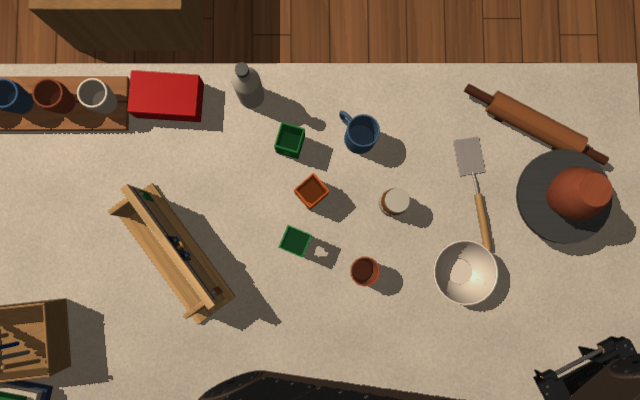

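The side view shows the back of the board, with the orange caddy's keyhole wall towards the camera at about (305,235). In the top view the orange caddy is at (312,191). The board runs from (130,190) to (215,310), with the stud at about (180,247) facing upper right.

```bash
cat > h.py <<'E'
import numpy as np, cv2
from cell import env, eyes
from scipy.optimize import minimize, least_squares
def cam(n):
    p=eyes.read_camera(n); p["E"]=np.array(p["extrinsics"]); return p
def proj(p,X):
    c=np.atleast_2d(X)@p["E"][:3,:3].T+p["E"][:3,3]
    return np.c_[p["fx"]*c[:,0]/c[:,2]+p["cx"],p["fy"]*c[:,1]/c[:,2]+p["cy"]]   # col,row
def atz(p,rc,z):
    d=p["E"][:3,:3].T@np.array([(rc[1]-p["cx"])/p["fx"],(rc[0]-p["cy"])/p["fy"],1]); o=-p["E"][:3,:3].T@p["E"][:3,3]
    return o+d*(z-o[2])/d[2]
def Rz(a): return np.array([[np.cos(a),-np.sin(a),0],[np.sin(a),np.cos(a),0],[0,0,1]])
def orange(p):
    h=cv2.cvtColor(p["pixels"],cv2.COLOR_RGB2HSV); m=(h[...,0]>5)&(h[...,0]<16)&(h[...,1]>200)
    n,l,st,c=cv2.connectedComponentsWithStats(m.astype(np.uint8)); return m,l,st,c
E
python3 - <<'E'
from h import *
ps=[cam("top"),cam("side")]; ms=[]
for p,g in zip(ps,[(312,192),(305,230)]):
    m,l,st,c=orange(p)
    ok=[i for i in range(1,len(st)) if np.hypot(*(c[i]-g))<25 and st[i,4]>15]; print([(st[i].tolist()) for i in ok])
    mm=np.isin(l,ok).astype(np.uint8); cs,_=cv2.findContours(mm,cv2.RETR_EXTERNAL,cv2.CHAIN_APPROX_NONE)
    hull=cv2.convexHull(np.vstack(cs)); f=np.zeros_like(mm); cv2.fillPoly(f,[hull],1); ms.append(f)
box=np.array([[x,y,z] for x in(-30,30) for y in(-28,28) for z in(0,80)],float)
S=8
def cost(v,w=(1,1)):
    t=0
    for p,m,k in zip(ps,ms,w):
        uv=proj(p,box@Rz(v[2]).T+[v[0],v[1],0]); f=np.zeros((400*1,640),np.uint8)
        big=np.zeros((100*S,100*S),np.uint8); g=(np.argwhere(m).mean(0)[::-1]-50).astype(int)
        h=cv2.convexHull(((uv-g+.5)*S).astype(np.int32)); cv2.fillPoly(big,[h],255)
        a=cv2.resize(big,(100,100),interpolation=cv2.INTER_AREA)/255.
        t+=k*np.abs(a-m[g[1]:g[1]+100,g[0]:g[0]+100]).sum()
    return t
o=atz(ps[0],(194.3,312.1),0);print(o)
for w in [(1,1),(1,0),(0,1)]:
    best=min((minimize(cost,[o[0],o[1],a],args=(w,),method="Nelder-Mead",options=dict(initial_simplex=[[o[0],o[1],a],[o[0]+8,o[1],a],[o[0],o[1]+8,a],[o[0],o[1],a+.2]])) for a in np.arange(1.6,3.2,.3)),key=lambda r:r.fun)
    print(w,best.x,best.fun)
# networks
P,Q=ps
for k,a,b in [("board",(242.4,185.5),(312.3,340.3)),("track",(244.1,171),(305.1,343.8))]: print(k,[atz(P,a,z).round(1).tolist() for z in(0,125)],[atz(Q,b,z).round(1).tolist() for z in(0,125)])
print("keyhole dir",atz(P,(200,300.4),30)-atz(P,(194.3,312.1),0))
im=P["pixels"][170:330,100:250,::-1]; cv2.imwrite("pics/topb.png",cv2.resize(im,(600,600*160//150),interpolation=cv2.INTER_CUBIC)[:600])
E
```

```text
[[295, 174, 34, 35, 641]]
[[288, 205, 35, 48, 1266]]
[634.80155528 -79.72530266   0.        ]
(1, 1) [636.95727355 -76.48356091   2.28238614] 114.69411764705883
(1, 0) [636.65993557 -77.4204681    2.27605412] 61.78431372549019
(0, 1) [636.88349682 -75.4487021    2.27253029] 43.14509803921568
board [[520.0, 226.1, 0.0], [518.4, 195.8, 125.0]] [[530.5, 128.4, 0.0], [517.2, 240.6, 125.0]]
track [[516.1, 260.8, 0.0], [515.0, 226.9, 125.0]] [[525.9, 109.1, 0.0], [513.6, 225.1, 125.0]]
keyhole dir [-16.65754635  28.15087555  30.        ]
```

View pics/topb.png

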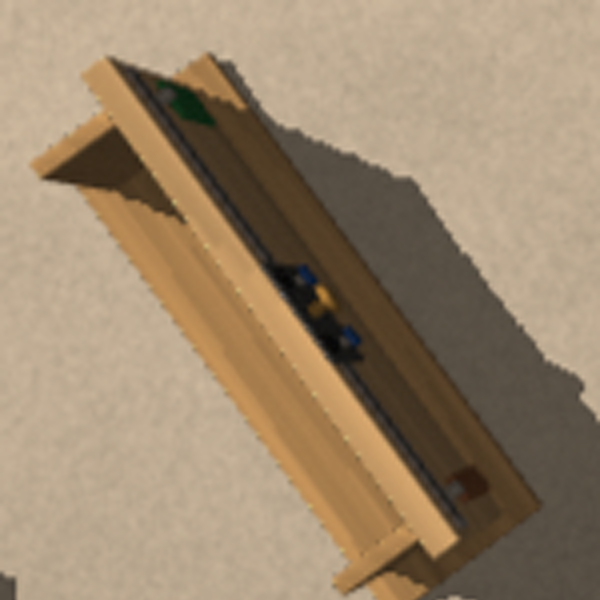

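The crop shows the board's front top edge from crop (110,57) to (462,540), and the foot edge from (210,55) to (540,505). The brass head is at (325,293), between the blue pads at (305,275) and (350,337).

```bash
python3 - <<'E'
from h import *
p=cam("top"); q=cam("side")
f=lambda c,r:(r/4+170-.4,c/4+100-.4)
a,b=[atz(p,f(*x),150) for x in[(110,57),(462,540)]]
c,d=[atz(p,f(*x),12) for x in[(210,55),(540,505)]]
for u,v in[(a,b),(c,d)]:
    e=v-u; print(u.round(1),v.round(1),np.linalg.norm(e).round(1),"mid",((u+v)/2).round(1),"yaw x", np.arctan2(-e[0],e[1]), np.arctan2(e[0],-e[1]))
print("head",atz(p,f(325,293),127),"pads",atz(p,f(305,275),112),atz(p,f(350,337),112))
# IK-free: side top edge
for x in [(262,427),(342,247)]: print(atz(q,x,150))
E
```

```text
[643.3 314.7 150. ] [387.6 126.4 150. ] 317.5 mid [515.4 220.6 150. ] yaw x 2.205413925893886 -0.9361787276959073
[662.1 304.7  12. ] [392.4 105.8  12. ] 335.0 mid [527.2 205.3  12. ] yaw x 2.20640374041725 -0.9351889131725434
head [517.51866565 205.24880086 127.        ] pads [527.59628288 220.02956008 112.        ] [493.61186187 195.14490187 112.        ]
[383.84851625 133.54253321 150.        ]
[635.53664251 333.72733513 150.        ]
```

```bash
python3 -m inch '[[[0.6,-0.31,0],0,-1],[[0.6,-0.31,0],0,-1],[[0.6,-0.31,0],0,-1],[[0.6,-0.31,0],0,-1],[[0.6,-0.31,0],0,-1],[[0.6,-0.31,0],0,-1],[[0.6,-0.31,0],0,-1],[[0.6,-0.31,0],0,-1],[[0.6,-0.31,0],0,-1],[[0.6,-0.31,0],0,-1]]'
python3 -m inch '[[[0.6,-0.31,0],0,-1],[[0.6,-0.31,0],0,-1],[[0.6,-0.31,0],0,-1],[[0.6,-0.31,0],0,-1],[[0.6,-0.31,0],0,-1],[[0,0,0],-1,-1],[[0,0,0],-1,-1],[[0,0,0],-1,-1],[[0,0,0],-1,-1],[[0,0,0],-1,-1]]'
python3 -m inch '[[[0,0,0],-1,-1],[[0,0,0],-1,-1],[[0,0,0],-1,-1],[[0,0,0],-1,-1],[[0,0,0],-1,-1],[[0,0,0],-1,-1],[[0,0,0],-1,-1],[[0,0,0],-1,-1],[[0,0,0],-1,-1],[[0,0,0],-1,-1]]'
python3 -m inch '[[[0,0,0],-1,-1],[[0,0,0],-1,-1],[[0,0,0],-1,-1],[[0,0,0],-1,-1],[[0,0,0],-1,-1],[[0,0,0],-0.9,-1],[[0,0,0],0,-1],[[0,0,0],0,-1],[[0,0,0],0,-1],[[0,0,0],0,-1]]'
python3 - <<'E'
from h import *
s=env.state(); print(s["eef_pos"],s["tcp_rot"],s["joints"],s["t"])
p=cam("wrist"); cv2.imwrite("pics/w1.png",p["pixels"][:,:,::-1]); print(p["fx"],p["cx"],p["cy"],p["E"].round(3).tolist())
E
```

```text
t: 2.15
eef_pos: [516.8, -235.6, 214.8]
tcp_rot: [3.141, -0.0, 0.454]
ft_force: [0.0, -0.1, 1.0]
opening: 0.999
grip_force: 0.0
t: 3.4
eef_pos: [637.0, -74.2, 214.6]
tcp_rot: [3.142, 0.0, 0.893]
ft_force: [0.4, 0.6, -0.6]
opening: 1.003
grip_force: 0.0
t: 4.65
eef_pos: [637.1, -74.3, 214.7]
tcp_rot: [3.142, 0.0, 1.766]
ft_force: [0.5, 0.5, 0.5]
opening: 1.002
grip_force: 0.0
t: 5.9
eef_pos: [637.1, -74.2, 214.6]
tcp_rot: [3.142, 0.0, 2.277]
ft_force: [0.1, -0.2, -0.2]
opening: 1.001
grip_force: 0.0
[637.0577005  -74.24885321 214.63325938] [3.14158981e+00 9.82352689e-05 2.27715964e+00] [-2.18932433e-01  5.14523522e-01  1.51611136e+00 -6.34198462e-05
  1.11087759e+00 -9.25267593e-01] 5.9
337.0073174280025 318.7083112798626 191.06810003496238 [[0.76, 0.65, -0.001, -435.992], [0.631, -0.738, 0.242, -484.722], [0.156, -0.184, -0.97, 275.346], [0.0, 0.0, 0.0, 1.0]]
```

View pics/w1.png

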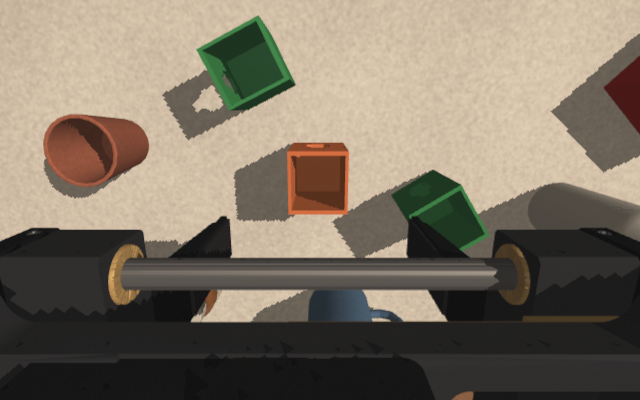

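The wrist view shows the caddy's rim as a nearly axis-aligned square, cols 288–348 and rows 151–213, with the keyhole wall at the top. The two green caddies and the mug stand well away from it.

```bash
cat >> h.py <<'E'
def rimfit(p,g,z,yaw0,rng=(0,0,640,400)):
    """rim rectangle at height z by min-area fit on mask hull of rim colours + bundle"""
    from scipy.optimize import least_squares
E
python3 - <<'E'
from h import *
p=cam("wrist")
m,l,st,c=orange(p); 
for i in range(1,len(st)):
    if st[i,4]>60: print(st[i],c[i].round())
h=cv2.cvtColor(p["pixels"],cv2.COLOR_RGB2HSV)
print("row 180:",[tuple(h[180,x]) for x in range(284,296)],"\n",[tuple(h[180,x]) for x in range(342,354)]); print("col 300",[(y,tuple(h[y,300])) for y in list(range(140,158))+list(range(206,218))])
for rc in [(151,288),(151,348),(213.5,288),(213.5,348.5)]: print(atz(p,rc,80).round(1))
C=np.mean([atz(p,rc,80) for rc in [(151,288),(151,348),(213.5,288),(213.5,348.5)]],axis=0); print(C)
E
```

```text
row 180: [(np.uint8(16), np.uint8(48), np.uint8(101)), (np.uint8(17), np.uint8(50), np.uint8(103)), (np.uint8(16), np.uint8(47), np.uint8(103)), (np.uint8(11), np.uint8(131), np.uint8(148)), (np.uint8(9), np.uint8(172), np.uint8(202)), (np.uint8(9), np.uint8(178), np.uint8(211)), (np.uint8(9), np.uint8(178), np.uint8(204)), (np.uint8(9), np.uint8(177), np.uint8(179)), (np.uint8(9), np.uint8(176), np.uint8(172)), (np.uint8(9), np.uint8(176), np.uint8(172)), (np.uint8(9), np.uint8(178), np.uint8(172)), (np.uint8(9), np.uint8(173), np.uint8(109))] 
 [(np.uint8(10), np.uint8(167), np.uint8(81)), (np.uint8(10), np.uint8(167), np.uint8(81)), (np.uint8(10), np.uint8(167), np.uint8(81)), (np.uint8(9), np.uint8(177), np.uint8(194)), (np.uint8(9), np.uint8(177), np.uint8(212)), (np.uint8(9), np.uint8(177), np.uint8(212)), (np.uint8(12), np.uint8(102), np.uint8(208)), (np.uint8(15), np.uint8(59), np.uint8(203)), (np.uint8(16), np.uint8(53), np.uint8(204)), (np.uint8(16), np.uint8(52), np.uint8(207)), (np.uint8(17), np.uint8(52), np.uint8(209)), (np.uint8(17), np.uint8(53), np.uint8(211))]
col 3
[... 990 characters left out ...]
)), (207, (np.uint8(9), np.uint8(176), np.uint8(132))), (208, (np.uint8(9), np.uint8(174), np.uint8(132))), (209, (np.uint8(9), np.uint8(176), np.uint8(132))), (210, (np.uint8(9), np.uint8(177), np.uint8(173))), (211, (np.uint8(9), np.uint8(178), np.uint8(211))), (212, (np.uint8(9), np.uint8(177), np.uint8(212))), (213, (np.uint8(9), np.uint8(178), np.uint8(212))), (214, (np.uint8(10), np.uint8(107), np.uint8(210))), (215, (np.uint8(17), np.uint8(53), np.uint8(208))), (216, (np.uint8(17), np.uint8(53), np.uint8(208))), (217, (np.uint8(17), np.uint8(52), np.uint8(205)))]
[597.7 -70.9  80. ]
[638.9 -35.7  80. ]
[ 635.2 -116.7   80. ]
[678.6 -79.5  80. ]
[637.60390245 -75.69742512  80.        ]
```

```bash
python3 -m inch '[[[-0.025,-0.01,0],0,-0.55],[[0,0,0.4],0,-0.55],[[0,0,0.4],0,-0.55],[[0,0,0.4],0,-0.55],[[0,0,0.4],0,-0.55],[[0,0,0.4],0,-0.55],[[0,0,0.4],0,-0.55],[[0,0,0.3],0,-0.55],[[0,0,0.16],0,-0.55],[[0,0,0],0,-0.55]]'
python3 -m inch '[[[0,0,0],0,0.3],[[0,0,0],0,1],[[0,0,0],0,1],[[0,0,0],0,1],[[0,0,0],0,1],[[0,0,0],0,1],[[0,0,0],0,1],[[0,0,0],0,1],[[0,0,0],0,1],[[0,0,0],0,1]]'
```

```text
t: 7.25
eef_pos: [637.5, -75.8, 42.7]
tcp_rot: [-3.141, -0.0, 2.278]
ft_force: [0.1, 0.0, 1.4]
opening: 0.775
grip_force: 0.0
t: 8.5
eef_pos: [637.8, -75.9, 43.7]
tcp_rot: [3.141, 0.001, 2.278]
ft_force: [-1.6, 0.7, 6.3]
opening: 0.585
grip_force: 30.0
```

```bash
python3 -m inch '[[[0,0,-0.1],0,1],[[0,0,-0.3],0,1],[[0,0,-0.4],0,1],[[0,0,-0.4],0,1],[[0,0,-0.4],0,1],[[0,0,-0.4],0,1],[[0,0,-0.4],0,1],[[0,0,-0.4],0,1],[[0,0,-0.3],0,1],[[0,0,-0.2],0,1]]'
python3 -m inch '[[[0.2,0.08,0],0,1],[[0.35,0.15,0],0,1],[[0.4,0.17,0],0,1],[[0.4,0.17,0],0,1],[[0.4,0.17,0],0,1],[[0.4,0.17,0],0,1],[[0.4,0.17,0],0,1],[[0.4,0.17,0],0,1],[[0.3,0.13,0],0,1],[[0,0,0],0.84,1]]'
python3 -m inch '[[[0,0,0],0,1],[[0,0,0],0,1],[[0,0,0],0,1],[[0,0,0],0,1],[[0,0,0],0,1],[[0,0,0],0,1],[[0,0,0],0,1],[[0,0,0],0,1],[[0,0,0],0,1],[[0,0,0],0,1]]'
python3 - <<'E'
from h import *
p=cam("wrist"); cv2.imwrite("pics/w2.png",p["pixels"][:,:,::-1]); 
E
```

```text
t: 9.75
eef_pos: [637.5, -75.7, 242.8]
tcp_rot: [3.141, 0.001, 2.278]
ft_force: [-0.4, 0.6, -2.4]
opening: 0.587
grip_force: 30.0
t: 11.0
eef_pos: [572.8, 128.3, 240.7]
tcp_rot: [-3.141, -0.0, 2.205]
ft_force: [0.6, -0.3, -2.1]
opening: 0.59
grip_force: 30.0
t: 12.25
eef_pos: [573.9, 126.3, 241.0]
tcp_rot: [-3.142, 0.0, 2.204]
ft_force: [0.1, -0.0, -1.3]
opening: 0.586
grip_force: 30.0
```

View pics/w2.png

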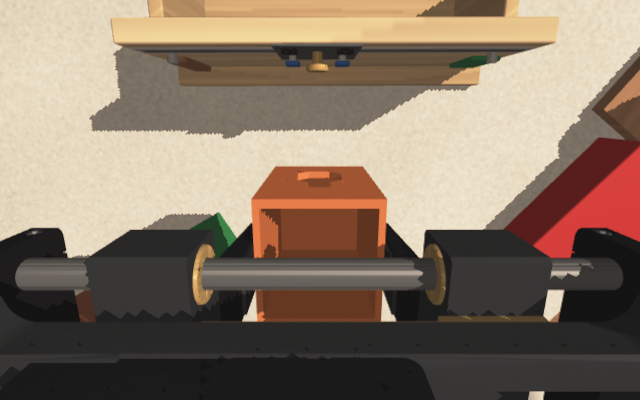

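Here the board is nearly square to the tool. The brass head is at about (317,67) between pads at (292,63) and (342,62), the caddy's back rim spans cols 251–386, and the board's front top edge lies along row ~43.

```bash
cat >> h.py <<'E'
def measure(p,tz):
    """caddy back-rim line and brass/pads/board edge, in tool-ish board frame (yaw 2.205)"""
    a=p["pixels"].astype(int); h=cv2.cvtColor(p["pixels"],cv2.COLOR_RGB2HSV).astype(int)
    o={}
    b=(h[...,0]>105)&(h[...,0]<122)&(h[...,1]>120)&(h[...,2]>40); b[150:]=0
    o["blue"]=b
    return a,h,o
E
python3 - <<'E'
from h import *
p=cam("wrist"); a=p["pixels"].astype(int); h=cv2.cvtColor(p["pixels"],cv2.COLOR_RGB2HSV)
b=((h[...,0]>100)&(h[...,0]<125)&(h[...,1]>120)&(h[...,2]>40)); b[100:]=0
n,l,st,c=cv2.connectedComponentsWithStats(b.astype(np.uint8)); print("blue",[(st[i].tolist(),c[i].round(1).tolist()) for i in range(1,n) if st[i,4]>8])
for r in (64,66,68,70): print(r,[tuple(int(v) for v in a[r,x]) for x in range(304,332)])
# board front top edge: strongest vertical gradient rows 36..52 (sub-pixel)
g=a.sum(2); pts=[]
for x in list(range(130,270,10))+list(range(365,545,10)):
    d=(g[34:56,x]-g[35:57,x]).clip(0); i=d.argmax(); w=d[max(i-1,0):i+2]; pts.append((x,34.5+(np.arange(max(i-1,0),i+2)*w).sum()/w.sum()))
pts=np.array(pts); print(pts.round(1).tolist())
E
```

```text
blue [([286, 61, 14, 5, 66], [292.3, 63.0]), ([336, 61, 13, 5, 63], [342.0, 63.0])]
64 [(94, 77, 59), (94, 77, 59), (92, 76, 56), (93, 75, 54), (92, 73, 51), (95, 75, 52), (110, 86, 55), (120, 92, 58), (126, 96, 59), (153, 115, 69), (168, 126, 75), (178, 134, 79), (191, 144, 84), (202, 152, 89), (212, 159, 93), (217, 165, 96), (220, 167, 97), (223, 171, 100), (218, 165, 97), (207, 154, 91), (206, 155, 93), (130, 100, 64), (161, 122, 74), (116, 91, 61), (94, 77, 58), (94, 76, 58), (94, 78, 59), (94, 77, 59)]
66 [(104, 83, 61), (104, 83, 61), (90, 71, 48), (92, 71, 44), (104, 79, 49), (117, 89, 54), (130, 98, 60), (144, 109, 65), (157, 118, 71), (170, 127, 75), (181, 137, 80), (193, 145, 85), (203, 153, 89), (213, 161, 94), (221, 169, 99), (228, 178, 103), (235, 187, 108), (238, 193, 111), (240, 197, 114), (239, 194, 113), (233, 185, 107), (226, 176, 102), (220, 168, 98), (171, 128, 75), (109, 84, 55), (101, 81, 59), (103, 83, 61), (103, 83, 61)]
68 [(120, 94, 67), (120, 94, 67), (94, 73, 48), (92, 71, 45), (101, 77, 47), (118, 90, 55), (134, 101, 61), (145, 110, 65), (157, 118, 70), (
[... 514 characters left out ...]
(130, 99, 59), (135, 103, 62), (138, 104, 62), (141, 106, 63), (144, 109, 65), (146, 109, 65), (165, 123, 72), (167, 126, 74), (169, 127, 74), (164, 124, 72), (139, 106, 68), (121, 96, 67), (118, 94, 66), (119, 94, 67)]
[[130.0, 42.6], [140.0, 42.6], [150.0, 42.6], [160.0, 42.6], [170.0, 42.6], [180.0, 42.6], [190.0, 42.6], [200.0, 42.6], [210.0, 42.5], [220.0, 42.5], [230.0, 42.5], [240.0, 42.6], [250.0, 42.5], [260.0, 42.5], [365.0, 42.4], [375.0, 42.4], [385.0, 42.4], [395.0, 42.4], [405.0, 42.4], [415.0, 42.4], [425.0, 42.4], [435.0, 42.4], [445.0, 42.4], [455.0, 42.4], [465.0, 42.4], [475.0, 42.4], [485.0, 42.4], [495.0, 42.3], [505.0, 41.6], [515.0, 41.6], [525.0, 41.6], [535.0, 41.6]]
```

```bash
python3 - <<'E'
from h import *
p=cam("wrist"); s=env.state(); T=s["eef_pos"]; yw=s["tcp_rot"][2]; print(T,yw)
tx=np.array([np.cos(yw),np.sin(yw),0]); ty=np.array([np.sin(yw),-np.cos(yw),0])
def tl(rc,z): d=atz(p,rc,z)-T; return np.round([d@tx,d@ty],2)
e=[tl((42.6+.5,130),150),tl((42.4+.5,490),150)]; print("board edge",e,"angle",np.arctan2(e[1][0]-e[0][0],e[1][1]-e[0][1]))
print("pads",tl((63.5,292.8),112),tl((63.5,342.5),112),"pad mid row z113:",tl((61,317.6),113))
print("head sides",tl((68,306.5),127),tl((68,328.5),127), "head outer face bottom/top", tl((72,317.5),116),tl((63,317.5),134))
zr=T[2]-43+80
g=p["pixels"].astype(int); h=cv2.cvtColor(p["pixels"],cv2.COLOR_RGB2HSV)
m=((h[...,0]>5)&(h[...,0]<14)&(h[...,1]>150)); m[:160]=0; m[250:]=0
for r in (203,210,220,226):
    x=np.where(m[r,240:400])[0]+240; print(r,x.min(),x.max(), tl((r+.5,x.min()),zr),tl((r+.5,x.max()+1),zr))
for c in (265,290,350,375): print(c,[int(v) for v in g[190:212,c].sum(1)])
for r in(197,198,199,200): print("backrim",r,tl((r+.5,318),zr))
E
```

```text
[573.89032536 126.27403658 241.00931835] 2.2043676006772612
board edge [array([ 111.  , -135.41]), array([111.31, 122.87])] angle 0.0012002472167363788
pads [101.8  -21.58] [101.83  19.84] pad mid row z113: [103.65  -0.91]
head sides [96.66 -9.66] [96.68  7.8 ] head outer face bottom/top [94.72 -0.98] [99.57 -0.9 ]
203 252 386 [ 28.3  -27.03] [28.36 28.08]
210 252 385 [ 25.31 -27.17] [25.37 27.82]
220 253 385 [ 20.99 -26.96] [21.05 28.03]
226 252 386 [ 18.36 -27.49] [18.43 28.57]
265 [294, 295, 294, 297, 294, 293, 294, 297, 312, 387, 433, 432, 431, 433, 432, 433, 433, 432, 364, 178, 178, 205]
290 [294, 294, 294, 295, 296, 294, 294, 294, 312, 387, 434, 434, 434, 433, 432, 433, 431, 432, 374, 231, 231, 230]
350 [294, 295, 294, 296, 294, 294, 296, 294, 312, 387, 434, 433, 434, 432, 433, 432, 432, 432, 374, 231, 231, 232]
375 [294, 294, 295, 293, 294, 294, 295, 294, 309, 388, 433, 432, 432, 432, 433, 433, 432, 432, 363, 176, 178, 178]
backrim 197 [30.87 -0.08]
backrim 198 [30.44 -0.08]
backrim 199 [30.02 -0.08]
backrim 200 [29.6  -0.08]
```

```bash
python3 -m inch '[[[0,-0.023,0.1],0,1],[[0,0,0.2],0,1],[[0,0,0.3],0,1],[[0,0,0.3],0,1],[[0,0,0.3],0,1],[[0,0,0.3],0,1],[[0,0,0.2],0,1],[[0,0,0.015],0,1],[[0,0,0],0,1],[[0,0,0],0,1]]'
python3 - <<'E'
from h import *
p=cam("wrist"); s=env.state(); T=s["eef_pos"]; yw=s["tcp_rot"][2]; print(T,yw,s["ft_force"])
cv2.imwrite("pics/w3.png",p["pixels"][:,:,::-1])
tx=np.array([np.cos(yw),np.sin(yw),0]); ty=np.array([np.sin(yw),-np.cos(yw),0])
def tl(rc,z): d=atz(p,rc,z)-T; return np.round([d@tx,d@ty],2)
h=cv2.cvtColor(p["pixels"],cv2.COLOR_RGB2HSV)
b=((h[...,0]>100)&(h[...,0]<125)&(h[...,1]>120)&(h[...,2]>40)); b[100:]=0
n,l,st,c=cv2.connectedComponentsWithStats(b.astype(np.uint8)); cc=[(st[i].tolist(),c[i].round(1).tolist()) for i in range(1,n) if st[i,4]>8]; print("blue",cc)
for _,(x,r) in cc: print("pad",tl((r+.5,x+.5),112))
m=((h[...,0]>5)&(h[...,0]<14)&(h[...,1]>150)); m[:160]=0
for r in (205,210,220): 
    x=np.where(m[r,240:400])[0]+240; print(r,tl((r+.5,x.min()),T[2]+37),tl((r+.5,x.max()+1),T[2]+37))
E
```

```text
t: 13.65
eef_pos: [573.0, 125.5, 138.7]
tcp_rot: [3.141, 0.001, 2.204]
ft_force: [0.3, 1.0, -2.8]
opening: 0.586
grip_force: 30.0
[573.01724745 125.46735736 138.68950207] 2.2044050241057938 [-0.0170875   0.89522513 -2.47566004]
blue [([269, 35, 23, 10, 209], [280.3, 39.5]), ([346, 35, 22, 10, 208], [356.3, 39.4])]
pad [101.58 -20.27]
pad [101.66  20.69]
205 [ 27.47 -27.47] [27.51 28.13]
210 [ 25.33 -27.16] [25.37 27.83]
220 [ 21.01 -27.37] [21.05 28.04]
```

View pics/w3.png

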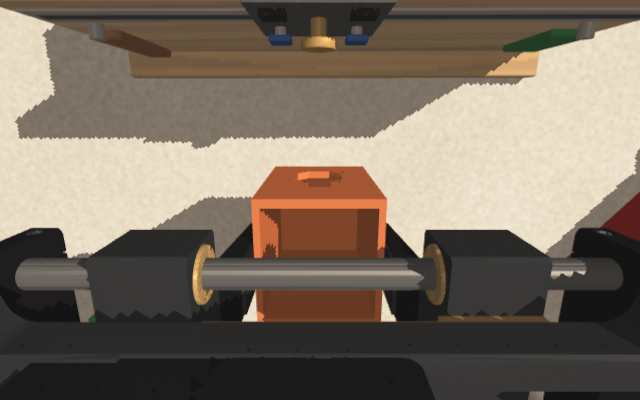

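The stud (319,43) and the pads (280 and 356) are centred on the caddy to within 0.1 mm, so I can advance.

```bash
python3 -m inch '[[[0.15,0,0],0,1],[[0.2,0,0],0,1],[[0.2,0,0],0,1],[[0.2,0,0],0,1],[[0.15,0,0],0,1],[[0.1,0,0],0,1],[[0,0,0],0,1],[[0,0,0],0,1],[[0,0,0],0,1],[[0,0,0],0,1]]'
python3 - <<'E'
from h import *
s=env.state();print(s["eef_pos"],s["ft_force"])
p=cam("wrist"); cv2.imwrite("pics/w4.png",p["pixels"][:200,160:480,::-1])
E
python3 -m inch '[[[0.03,0,0],0,1],[[0.02,0,0],0,1],[[0.02,0,0],0,1],[[0.02,0,0],0,1],[[0.02,0,0],0,1],[[0,0,0],0,1],[[0,0,0],0,1],[[0,0,0],0,1],[[0,0,0],0,1],[[0,0,0],0,1]]'
```

```text
t: 14.95
eef_pos: [537.4, 173.6, 138.0]
tcp_rot: [-3.142, 0.0, 2.204]
ft_force: [0.4, -0.5, -2.8]
opening: 0.587
grip_force: 30.0
[537.36767251 173.58593704 138.04813812] [ 0.38200972 -0.4607168  -2.75367472]
t: 16.25
eef_pos: [533.3, 179.1, 138.1]
tcp_rot: [-3.142, 0.0, 2.204]
ft_force: [0.2, 0.2, -3.2]
opening: 0.587
grip_force: 30.0
```

```bash
python3 -m inch '[[[0.02,0,0],0,1],[[0.02,0,0],0,1],[[0.02,0,0],0,1],[[0.02,0,0],0,1],[[0.01,0,0],0,1],[[0,0,0],0,1],[[0,0,0],0,1],[[0,0,0],0,1],[[0,0,0],0,1],[[0,0,0],0,1]]'
python3 - <<'E'
from h import *
s=env.state();print(s["eef_pos"],s["ft_force"],s["moment"],s["ft_force"]@[-.5926,.8055,0])
E
```

```text
t: 17.5
eef_pos: [530.2, 183.5, 138.1]
tcp_rot: [-3.142, 0.0, 2.204]
ft_force: [0.8, -2.0, -1.8]
opening: 0.589
grip_force: 30.0
[530.15933514 183.45053395 138.10521648] [ 0.84918205 -2.02435499 -1.8470915 ] [-0.34941645 -0.33417872  0.05199746] -2.133843224136309
```

```bash
python3 -m inch '[[[0.015,0,0],0,1],[[0.015,0,0],0,1],[[0.012,0,0],0,1],[[0,0,0],0,1],[[0,0,0],0,1],[[0,0,0],0,1],[[0,0,0],0,1],[[0,0,0],0,1],[[0,0,0],0,1],[[0,0,0],0,1]]'
python3 - <<'E'
from h import *
s=env.state();d=s["eef_pos"]-[573.02,125.47,0];print(s["eef_pos"],s["ft_force"],s["moment"],s["ft_force"]@[-.5926,.8055,0],d@[-.5926,.8055,0]-81)
E
```

```text
t: 18.75
eef_pos: [528.8, 185.3, 138.1]
tcp_rot: [3.142, 0.001, 2.205]
ft_force: [2.6, -4.4, -3.3]
opening: 0.59
grip_force: 30.0
[528.82544456 185.29964512 138.13349473] [ 2.59841998 -4.36656744 -3.30663571] [-1.01795119 -0.61355921  0.07047352] -5.057093757176064 -6.617527301332885
```

```bash
python3 -m inch '[[[0.008,0,0],0,1],[[0,0,0],0,1],[[0,0,0.02],0,1],[[0,0,0.03],0,1],[[0,0,0.03],0,1],[[0,0,0.02],0,1],[[0,0,0],0,1],[[0,0,0],0,1],[[0,0,0],0,1],[[0,0,0],0,1]]'
python3 - <<'E'
from h import *
s=env.state();d=s["eef_pos"]-[573.02,125.47,0];f=s["ft_force"];print(s["eef_pos"],f,s["moment"],f@[-.5926,.8055,0],"lat y",f@[.8055,.5926,0],d@[-.5926,.8055,0]-81)
E
```

```text
t: 20.0
eef_pos: [529.0, 185.8, 132.4]
tcp_rot: [3.14, 0.001, 2.204]
ft_force: [3.5, -4.3, -2.6]
opening: 0.585
grip_force: 30.0
[529.03052979 185.827404   132.40037237] [ 3.53174463 -4.26466335 -2.57528483] [-0.82422025 -0.93407903  0.03831807] -5.528098195229096 lat y 0.317580796083587 -6.313951029408699
```

```bash
python3 -m inch '[[[0,0,0.02],0,1],[[0,0,0.03],0,1],[[0,0,0.03],0,1],[[0,0,0.03],0,1],[[0,0,0.03],0,1],[[0,0,0.01],0,1],[[0,0,0],0,1],[[0,0,0],0,1],[[0,0,0],0,1],[[0,0,0],0,1]]'
python3 - <<'E'
from h import *
s=env.state();d=s["eef_pos"]-[573.02,125.47,0];f=s["ft_force"];print(s["eef_pos"],f,s["moment"],f@[-.5926,.8055,0],"lat y",f@[.8055,.5926,0],d@[-.5926,.8055,0]-81)
E
```

```text
t: 21.25
eef_pos: [529.0, 185.9, 123.4]
tcp_rot: [3.14, 0.001, 2.204]
ft_force: [2.6, -3.6, -1.4]
opening: 0.587
grip_force: 30.0
[529.03732717 185.85245791 123.42446666] [ 2.58759551 -3.62565286 -1.36688181] [-0.84180294 -0.81888748  0.04387982] -4.453872472837499 lat y -0.06425370344711556 -6.297798230695307
```

```bash
python3 -m inch '[[[0,0,0.02],0,1],[[0,0,0.03],0,1],[[0,0,0.03],0,1],[[0,0,0.02],0,1],[[0,0,0.02],0,1],[[0,0,0],0,1],[[0,0,0],0,1],[[0,0,0],0,1],[[0,0,0],0,1],[[0,0,0],0,1]]'
python3 - <<'E'
from h import *
s=env.state();d=s["eef_pos"]-[573.02,125.47,0];f=s["ft_force"];print(s["eef_pos"],f,s["moment"],f@[-.5926,.8055,0],"lat y",f@[.8055,.5926,0],d@[-.5926,.8055,0]-81)
E
```

```text
t: 22.5
eef_pos: [529.0, 185.8, 116.2]
tcp_rot: [3.14, 0.001, 2.204]
ft_force: [3.0, -4.4, -1.0]
opening: 0.587
grip_force: 30.0
[529.03966699 185.84274947 116.1771491 ] [ 2.98919217 -4.42181433 -0.99174094] [-0.7958284  -0.78117753  0.04126235] -5.33316672547574 lat y -0.21257287490465382 -6.307004956681553
```

```bash
python3 -m inch '[[[0,0,0.01],0,1],[[0,0,0.01],0,1],[[0,0,0.01],0,1],[[0,0,0],0,1],[[0,0,0],0,1],[[0,0,0],0,1],[[0,0,0],0,1],[[0,0,0],0,1],[[0,0,0],0,1],[[0,0,0],0,1]]'
python3 - <<'E'
from h import *
s=env.state();d=s["eef_pos"]-[573.02,125.47,0];f=s["ft_force"];print(s["eef_pos"],f,s["moment"],f@[-.5926,.8055,0],"lat y",f@[.8055,.5926,0],d@[-.5926,.8055,0]-81)
E
```

```text
t: 23.75
eef_pos: [529.1, 185.8, 114.5]
tcp_rot: [3.14, 0.001, 2.204]
ft_force: [2.7, -4.7, 0.1]
opening: 0.587
grip_force: 30.0
[529.05589579 185.83672311 114.51495907] [ 2.72257077 -4.67957948  0.06923071] [-0.78962162 -0.75872202  0.09465151] -5.382796710123123 lat y -0.5800880468278153 -6.321476381448406
```

```bash
python3 -m inch '[[[0,0,0.008],0,1],[[0,0,0.008],0,1],[[0,0,0],0,1],[[0,0,0],0,1],[[0,0,0],0,1],[[0,0,0],0,1],[[0,0,0],0,1],[[0,0,0],0,1],[[0,0,0],0,1],[[0,0,0],0,1]]'
python3 - <<'E'
from h import *
s=env.state();d=s["eef_pos"]-[573.02,125.47,0];f=s["ft_force"];print(s["eef_pos"],f,s["moment"],f@[-.5926,.8055,0],"lat y",f@[.8055,.5926,0],d@[-.5926,.8055,0]-81)
E
```

```text
t: 25.0
eef_pos: [529.2, 185.9, 114.1]
tcp_rot: [3.14, 0.001, 2.204]
ft_force: [2.0, -5.0, 5.9]
opening: 0.589
grip_force: 30.0
[529.16311448 185.85847551 114.14623387] [ 2.01849565 -5.0214433   5.93167182] [-0.80570972 -0.2926321   0.14987431] -5.240933100895324 lat y -1.349809059827405 -6.367492616926739
```

The upward force has risen to 6 N at the expected height, so the caddy is home. I'm releasing it and backing straight up.

```bash
python3 -m inch '[[[0,0,0],0,0],[[0,0,0],0,-0.5],[[0,0,0],0,-0.5],[[0,0,0],0,-0.5],[[0,0,0],0,-0.5],[[0,0,0],0,-0.5],[[0,0,-0.05],0,-0.5],[[0,0,-0.15],0,-0.5],[[0,0,-0.3],0,-0.5],[[0,0,-0.3],0,-0.5]]'
python3 -m inch '[[[0,0,-0.3],0,-0.5],[[0,0,-0.4],0,-0.5],[[0,0,-0.4],0,-0.5],[[-0.4,0,0],0,-0.5],[[-0.4,0,0],0,-0.5],[[-0.4,0,0],0,-0.5],[[-0.2,0,0],0,-0.5],[[0,0,0],0,-0.5],[[0,0,0],0,-0.5],[[0,0,0],0,-0.5]]'
python3 - <<'E'
from h import *
p=cam("wrist"); cv2.imwrite("pics/w5.png",p["pixels"][:,:,::-1])
q=cam("side"); cv2.imwrite("pics/s5.png",cv2.resize(q["pixels"][180:380,220:470,::-1],(750,600)))
E
```

```text
t: 26.25
eef_pos: [528.4, 185.9, 162.3]
tcp_rot: [3.141, 0.0, 2.204]
ft_force: [1.4, -0.6, -0.4]
opening: 0.749
grip_force: 0.0
t: 27.5
eef_pos: [577.8, 118.7, 227.2]
tcp_rot: [3.142, 0.0, 2.205]
ft_force: [-0.2, -0.1, -0.2]
opening: 0.748
grip_force: 0.0
```

View pics/w5.png

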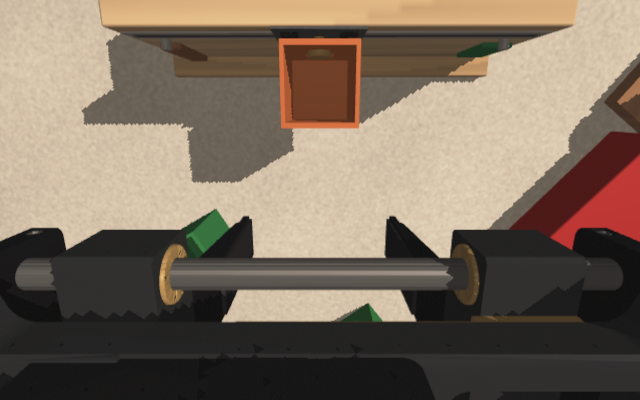

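View pics/s5.png

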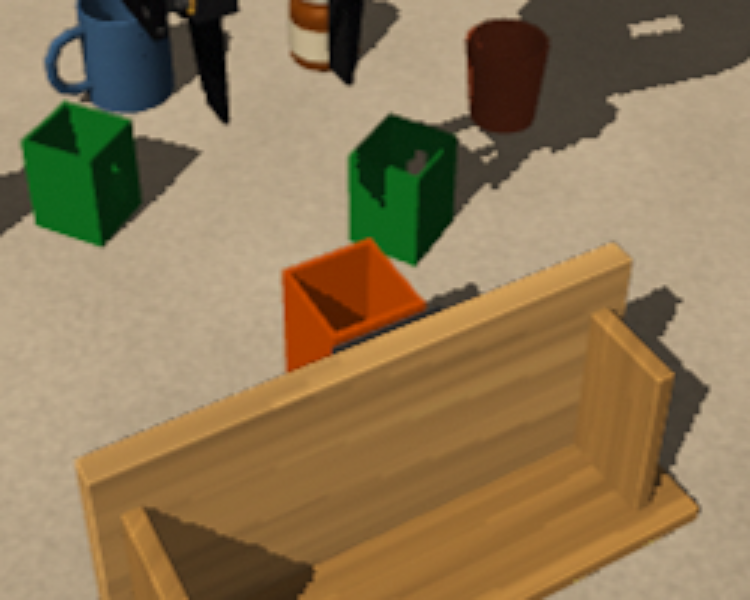

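The caddy hangs square on the board, with the brass head showing inside it at (319,53). Its rim is level with the board top, and the robot is clear.

```bash
python3 -c "
from cell import env
print(env.job_done())"
```

```text
the job is handed in; nothing more can be done
None
```

The orange caddy is hung on the brass stud, pushed down to the end of its slot and released, and the job is handed in at about 27.5 s. Measured forces stayed around 6 N and no other object was touched, but the hand-in gave no verdict.

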